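# Fit the amber filter cell on the detector head

### The job

Please fit the amber filter cell from the tray on the grey detector head: set it over the round boss, turn it either way with light pressure until its hidden keyways drop over the three pins, and push it all the way down against the sprung seal until it sits flat on the deck. Don't force it, leave the green cell in the tray and the hex key alone, and finish while still holding the cell pushed fully home, as it springs up when let go; I will then tighten the clamp screw.

Things in the scene. Friction and masses are not known exactly. Their poses are not given: they have to be found in the camera images.
- amber_cell: Filter cell to fit: black knurled collar, 50 mm outside diameter, 30 mm high, 60 to 130 g; amber disc in its top, orange band on the rim. Origin: centre of its underside, z up. Starts upright on the tray floor. Bore: 33 mm wide, 21.5 mm deep, open below, with three straight keyways, 9 mm wide, cut out to 42 mm diameter, 120 degrees apart, at an unknown angle to the body's x: feel for them.
- amber_rim (a point): Centre of the amber cell's top rim, 30 mm above its underside. Grip the collar from above across any diameter, pads on its upper two thirds.
- green_cell: A second cell of the same size with green filter disc and green band, also standing in the tray: leave it where it is.
- detector_head: Grey cast box, 104 x 80 mm, fixed on the desk, port on top. Origin: centre of its underside on the desk, z up along the port's axis. A plain boss, 29 mm diameter, rises from the deck (36 mm high) to 54 mm, its top 3.5 mm coned to 24 mm. The small block on its +y side holds the clamp screw.
- deck (a point): Centre of the flat aluminium deck, 66 mm diameter, 36 mm above the desk, where the cell's underside sits when home. In it, round the boss, is a black sprung seal ring of 42 to 50 mm diameter: 5 mm proud when free, flush when the cell is home; about 2 N at first touch, 7 N when home, so it lifts a cell that is let go.
- pin_tops (a point): On the port axis at the height of the tops of the three radial pins, 46 mm above the desk. Pins: round, 5 mm thick, 120 degrees apart, out to 38 mm diameter. The cell's underside rides here (8 mm below the boss top) until the keyways meet the pins within about 0.1 rad; then it is free to go down, 5 mm to the seal ring and 5 mm more to the deck.
- tray: Shallow blue-grey tray, 135 x 215 mm, walls 16 mm high and 3 mm thick, fixed; floor 2 mm above its origin (centre of its underside); long side along its y.
- hex_wrench: Small black hex key, 77 x 22 x 4 mm, lying on the desk to the right of the head: leave it alone. Origin: centre of its underside.
Not all that is in view belongs to the job. What is shaped like the amber_cell but blue or pink is not meant.

How it is judged:
By the outcome, as a careful person would: the job done as asked, in the order asked, and still so for the second after the job is handed in, while the arm keeps its last pose, push and grip.
It also fails if it takes over 48 s, if anything falls off the work surface, if the arm or the gripper's body presses on something with over 40 N, if the wrist force passes 120 N, or if a joint passes its speed limit or range.

### The arm

A 6-joint arm with a two-finger parallel gripper is mounted at the origin on a cart in front of the work surface, level with it; the furniture and walls round the work are solid. World frame = base frame: x ahead of the robot, y to its left, z up, the work surface at z = 0. Lengths are in m, angles in rad, forces in N, time in s.
With the tool pointing down it reaches from about 0.35 to 0.85 m from the base axis. Payload 8.1 kg.
Tool frame: the origin (TCP) lies between the finger pads; the fingertips stand 14 mm ahead of it and the grasp point (between the pads) lies 5 mm behind it; z points along the fingers, y is the line along which they close (so a half turn about z gives the same grasp; the last joint's range is limited). The gripper opens to 85 mm and grips with 20 to 120 N. Pads are 22 mm wide; open, the fingers measure 114 mm over their backs; the gripper's body (76 mm by 85 mm) begins 54 mm behind the grasp point. The pads swing forward as they close: fully open they stand 13 mm farther back than shut.
Start: joints at [-1.418, 0.13, 1.488, -0, 1.523, -0.085], TCP at [0.141, -0.583, 0.245] pointing down, gripper open.
Joint ranges: [-2.96, 2.96], [-0.89, 2.26], [0.02, 2.5], [-1.34, 4.48], [0, 2.73], [-2.66, 2.66]. Speed limits (rad/s): [2.39, 2.39, 2.79, 3.14, 3.14, 3.14].

### API

Orientations are given as a 3x3 rotation matrix whose columns are the frame's x, y, z axes.
In Python, from plant import ctrl gives the robot as it stands.
- The arm moves only by the tool jog_arm, never from a script. Its argument "motion" is a list of rows, each an object with "offset": the shift along the world's x, y, z in units of 15 cm (1.0 is 15 cm), a list of three; "angular": the turn, a rotation vector about the world's x, y, z in units of pi rad (1.0 is pi rad), a list of three; "grip": the opening, from 0 (shut) to 1 (fully open). In form: [{"offset": [x, y, z], "angular": [ax, ay, az], "grip": grip}, ...]. A call has 1 to 12 rows; each row is the pose to reach, as a shift and turn from the pose commanded when the call began, turning the shorter way round; what a row does not reach only later rows make up. A row lasts 1/12 s, in which the tool goes at most 41.7 mm and 7.16 degrees, less where a joint would pass 70% of its speed; a pose out of reach is approached as far as the arm can. A call with a number of a shift or a turn outside -1 to 1 is refused whole. A call with a gripper value outside its range is refused whole. The fingers move at their own pace and stop on an object; the grip force is fixed at half the most. Time passes only in rows, so rows that repeat a pose let the fingers close. It gives the time, the measured TCP pose, the force, the opening and the grip force at its end, in the units of the state.
- ctrl.get_obs(): the state, without advancing time (a new reading comes with each control period).
- ctrl.read_camera(name): name is "scene" or "top" or "wrist"; returns a dict with "image" (420x560x3 uint8, red, green, blue), "z_map" (420x560 float32, m along the optical axis (not along the pixel's ray), 0 where there is no reading), "mtx" (3x3 intrinsics, pixels), "R" (3x3) and "t" (3): a world point X has camera coordinates R X + t. Camera axes: x right, y down, z forward; pixel columns grow to the right and rows downward; lengths in m; the calibration is good to about 2 mm. The wrist camera is an equidistant fisheye: a pixel r from the principal point sees the ray r / f radians off the axis. A picture is of the moment at which its call begins.
- ctrl.hand_in(): hands the job in; it is judged then, once.
The state is a dict: "t": time; "joint_pos": joint angles; "qvel": joint speeds; "tau": joint torques, N m; "tool_pos": TCP position; "tcp_rot": TCP orientation; "contact_force": force on the tool from outside, world axes, zero at the start; "torque": the same for the moment, N m; "grip_width": finger opening in m; "grasp_force": force on a finger pad.
Only numpy, scipy, OpenCV 4.12 (cv2) and the standard library are available. Lean on these libraries where they do the work, as an engineer would, in place of code of your own. Each camera call takes 0.05 s, during which the arm holds its last target. There are 200 camera calls.

## Working session

There is one attempt and no reset: what is moved stays moved. The work goes in short steps, Python scripts to look and compute and a tool call to move; the robot and the scene stay as the last step left them, time stands still between calls to the robot, and variables do not carry over. Pictures are saved under pics/ and viewed, at most 10 in all, crops included, and the job is handed in when it is done.

Besides the shell and the picture viewer there is one more tool, called after "Emit:" as name([rows], argument=value, ...), one row to a line, values as JSON. jog_arm: Moves the arm, as the interface text tells. Shifts and turns lie within -1 to 1; 1 stands for 15 cm of shift or pi rad of turn. Its arguments: {"type":"object","properties":{"motion":{"type":"array","items":{"type":"object","properties":{"offset":{"type":"array","items":{"type":"number","minimum":-1,"maximum":1}},"angular":{"type":"array","items":{"type":"number","minimum":-1,"maximum":1}},"grip":{"type":"number"}}}}},"required":["motion"]}

```bash
mkdir -p pics
python3 - <<'E'
from plant import ctrl
import cv2,numpy as np
s=ctrl.get_obs();print(s['t'],s['tool_pos'],s['tcp_rot'],s['contact_force'],s['grip_width'])
ims=[]
for n in('top','scene'):
    c=ctrl.read_camera(n);np.savez(n+'.npz',**c);cv2.imwrite(f'pics/{n}.png',c['image'][:,:,::-1]);print(n,c['mtx'],c['R'],c['t'])
E
```

```text
0.0 [ 0.14129551 -0.58257722  0.24419802] [[ 9.71851878e-01  2.35592536e-01 -2.88339133e-04]
 [ 2.35592657e-01 -9.71850077e-01  1.87824178e-03]
 [ 1.62277336e-04 -1.89330339e-03 -9.99998195e-01]] [0.70522604 0.6972406  0.29418516] 0.08541910854645929
top [[436.00818036   0.         277.56112409]
 [  0.         436.00818036 202.78938715]
 [  0.           0.           1.        ]] [[-0.01871319 -0.99974038 -0.01299923]
 [-0.99680507  0.01966483 -0.07741418]
 [ 0.07764971  0.01150903 -0.99691427]] [0.03868375 0.4956174  1.12906306]
scene [[454.58185991   0.         276.12684547]
 [  0.         454.58185991 211.87584258]
 [  0.           0.           1.        ]] [[-0.57404587 -0.818822    0.00136491]
 [-0.56538109  0.39516094 -0.72401109]
 [ 0.59229685 -0.41638727 -0.68978699]] [0.27567811 0.32741088 0.87362749]
```

View pics/top.png

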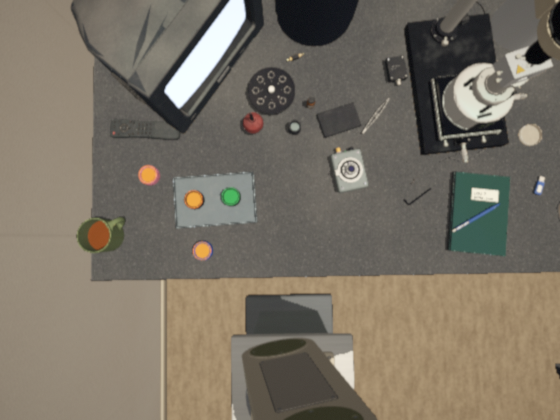

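View pics/scene.png

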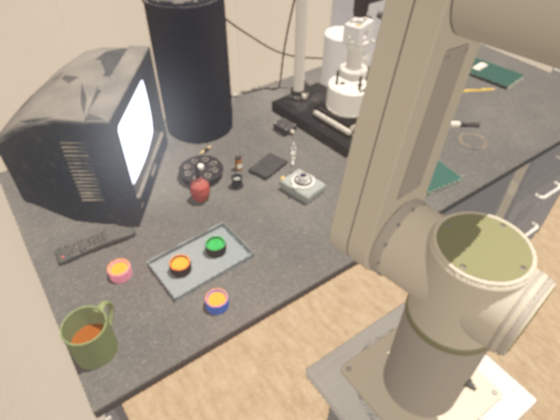

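The top view shows the amber cell at (194,200), the green cell at (231,197) and the head at (350,170). Pink and blue decoys are at (149,175) and (202,251), and the hex key is at (418,196).

```bash
cat > h.py <<'E'
import numpy as np,cv2
def ray(c,u,v,z):
    d=c['R'].T@np.linalg.inv(c['mtx'])@np.array([u,v,1.]);o=-c['R'].T@c['t'];return o+d*(z-o[2])/d[2]
def proj(c,X):
    p=c['mtx']@(c['R']@np.array(X)+c['t']);return p[:2]/p[2]
E
python3 - <<'E'
from h import *
for n in('top','scene'):
    c=dict(np.load(n+'.npz'));h=cv2.cvtColor(c['image'],cv2.COLOR_RGB2HSV)
    for nm,lo,hi in(('amber',(5,150,150),(25,255,255)),('green',(45,120,60),(85,255,255))):
        m=cv2.inRange(h,lo,hi);k,l,st,ce=cv2.connectedComponentsWithStats(m)
        for i in range(1,k):
            if st[i,4]>60: print(n,nm,st[i],ce[i].round(1),ray(c,*ce[i],.032).round(4))
    # head from depth: points z in bands
    ys,xs=np.mgrid[:420,:560];Z=c['z_map'];P=np.stack([(xs-c['mtx'][0,2])/c['mtx'][0,0]*Z,(ys-c['mtx'][1,2])/c['mtx'][1,1]*Z,Z],-1)
    W=(P-c['t'])@c['R'];g=ray(c,350,170,.04) if n=='top' else g
    near=(np.hypot(W[...,0]-g[0],W[...,1]-g[1])<.08)&(Z>0)
    for a,b in((.025,.032),(.033,.043),(.046,.06)):
        q=W[near&(W[...,2]>a)&(W[...,2]<b)];
        if len(q):print(n,a,b,len(q),q.mean(0).round(4),q[:,:2].min(0).round(3),q[:,:2].max(0).round(3),cv2.minAreaRect(q[:,:2].astype(np.float32)*1000))
    u,v=proj(c,g+[0,0,.0]).astype(int);cr=c['image'][v-35:v+35,u-40:u+40]
    cv2.imwrite(f'pics/{n}c.png',cv2.resize(cr,None,fx=5,fy=5,interpolation=2)[:,:,::-1]);print(u-40,v-35)
a=cv2.imread('pics/topc.png');b=cv2.imread('pics/scenec.png');cv2.imwrite('pics/both.png',np.hstack([a,b]))
E
```

```text
top amber [141 168  14  14 155] [148.  174.5] [0.5766 0.3681 0.032 ]
top amber [185 191  18  18 236] [193.4 199.2] [0.5091 0.2489 0.032 ]
top amber [196 244  13  14 135] [201.9 250.4] [0.3756 0.2272 0.032 ]
top green [222 189  18  16 224] [230.4 196.4] [0.5146 0.152  0.032 ]
top 0.025 0.032 547 [ 0.5769 -0.1588  0.029 ] [ 0.523 -0.207] [ 0.634 -0.113] ((578.5103759765625, -160.46939086914062), (103.33454895019531, 80.22227478027344), 11.187139511108398)
top 0.033 0.043 404 [ 0.5773 -0.1584  0.0369] [ 0.53  -0.199] [ 0.63 -0.12] ((578.2474975585938, -156.7760467529297), (91.37798309326172, 75.46768188476562), 12.038816452026367)
top 0.046 0.06 108 [ 0.5792 -0.1604  0.0527] [ 0.567 -0.177] [ 0.596 -0.146] ((581.1984252929688, -162.24412536621094), (31.00827980041504, 29.16295623779297), 87.44715118408203)
310 134
scene amber [170 256  20  15 230] [179.5 263.1] [0.5064 0.2532 0.032 ]
scene amber [112 263  14  10 105] [118.5 267.7] [0.5738 0.3731 0.032 ]
scene amber [210 293  14  11 126] [216.4 298.2] [0.3725 0.232  0.032 ]
scene amber [ 72 325  29  18 306] [ 85.6 333.8] [0.4476 0.49   0.032 ]
scene green [207 238  17  12 151] [215.  243.6] [0.5128 0.1563 0.032 ]
scene 0.025 0.032 344 [ 0.5697 -0.1541  0.0288] [ 0.523 -0.206] [ 0.633 -0.111] ((577.8162841796875, -159.4210968017578), (104.49815368652344, 81.0362548828125), 10.233246803283691)
scene 0.033 0.043 211 [ 0.5716 -0.1528  0.037 ] [ 0.532 -0.195] [ 0.612 -0.117] ((573.5227661132812, -155.09124755859375), (73.61930084228516, 74.69786834716797), 10.430008888244629)
scene 0.046 0.06 70 [ 0.5759 -0.1583  0.052 ] [ 0.564 -0.173] [ 0.597 -0.146] ((576.9402465820312, -159.59042358398438), (29.963111877441406, 26.897977828979492), 53.39603805541992)
263 143
```

View pics/both.png

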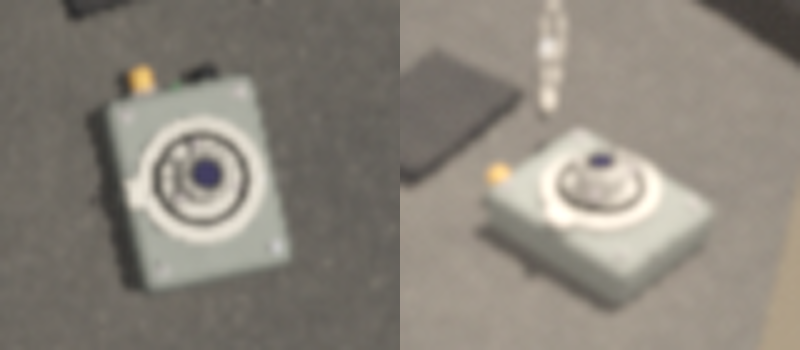

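Emit:
jog_arm([
  {"offset":[1,1,0],"angular":[0,0,0.2],"grip":0.78},
  {"offset":[1,1,0],"angular":[0,0,0.2],"grip":0.78},
  {"offset":[1,1,0],"angular":[0,0,0.2],"grip":0.78},
  {"offset":[1,1,0],"angular":[0,0,0.2],"grip":0.78},
  {"offset":[1,1,0],"angular":[0,0,0.2],"grip":0.78},
  {"offset":[1,1,0],"angular":[0,0,0.2],"grip":0.78},
])

```text
t: 0.6
tool_pos: [0.2954, -0.4285, 0.2449]
tcp_rot: [[0.638, 0.77, 0.002], [0.77, -0.638, 0.003], [0.003, -0.0, -1.0]]
contact_force: [0.5, 0.2, -0.7]
grip_width: 0.0665
grasp_force: 0.0
```

Emit:
jog_arm([
  {"offset":[1,1,0],"angular":[0,0,0.224],"grip":0.78},
  {"offset":[1,1,0],"angular":[0,0,0.224],"grip":0.78},
  {"offset":[1,1,0],"angular":[0,0,0.224],"grip":0.78},
  {"offset":[1,1,0],"angular":[0,0,0.224],"grip":0.78},
  {"offset":[1,1,0],"angular":[0,0,0.224],"grip":0.78},
  {"offset":[1,1,0],"angular":[0,0,0.224],"grip":0.78},
])

```text
t: 1.1
tool_pos: [0.4449, -0.2784, 0.245]
tcp_rot: [[-0.01, 1.0, 0.001], [1.0, 0.01, 0.002], [0.002, 0.001, -1.0]]
contact_force: [1.1, 0.2, -0.0]
grip_width: 0.0668
grasp_force: 0.0
```

Emit:
jog_arm([
  {"offset":[0.44,1,0],"grip":0.78},
  {"offset":[0.44,1,0],"grip":0.78},
  {"offset":[0.44,1,0],"grip":0.78},
  {"offset":[0.44,1,0],"grip":0.78},
  {"offset":[0.44,1,0],"grip":0.78},
])

```text
validation failed for argument at $.mo...
```

Emit:
jog_arm([
  {"offset":[0.44,1,0],"angular":[0,0,0],"grip":0.78},
  {"offset":[0.44,1,0],"angular":[0,0,0],"grip":0.78},
  {"offset":[0.44,1,0],"angular":[0,0,0],"grip":0.78},
  {"offset":[0.44,1,0],"angular":[0,0,0],"grip":0.78},
  {"offset":[0.44,1,0],"angular":[0,0,0],"grip":0.78},
])

```text
t: 1.52
tool_pos: [0.5091, -0.1273, 0.2449]
tcp_rot: [[-0.003, 1.0, 0.0], [1.0, 0.003, 0.003], [0.003, 0.0, -1.0]]
contact_force: [0.3, -0.7, 0.4]
grip_width: 0.0668
grasp_force: 0.0
```

Run:
```python
from plant import ctrl
import cv2,numpy as np
c=ctrl.read_camera('wrist');np.savez('w1.npz',**c);cv2.imwrite('pics/w1.png',c['image'][:,:,::-1]);print(c['mtx'],c['R'],c['t'],-c['R'].T@c['t'],ctrl.get_obs()['tool_pos'])
```

```text
[[325.1922621    0.         281.7001169 ]
 [  0.         325.1922621  212.45755614]
 [  0.           0.           1.        ]] [[ 9.99997130e-01  2.33898984e-03 -5.18022552e-04]
 [ 2.39287691e-03 -9.64768721e-01  2.63088559e-01]
 [ 1.15589511e-04 -2.63089043e-01 -9.64771549e-01]] [-0.50891459 -0.15767172  0.34441338] [ 0.50925061 -0.06031501  0.37349823] [ 0.50817811 -0.13005606  0.24488744]
```

View pics/w1.png

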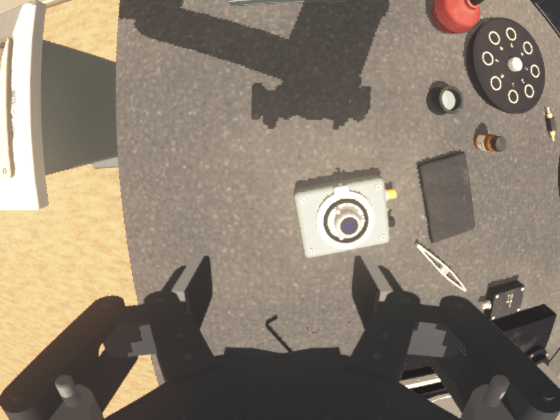

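Emit:
jog_arm([
  {"offset":[0,1,-0.3],"angular":[0,0,0],"grip":0.78},
  {"offset":[0,1,-0.3],"angular":[0,0,0],"grip":0.78},
  {"offset":[0,1,-0.3],"angular":[0,0,0],"grip":0.78},
  {"offset":[0,1,-0.3],"angular":[0,0,0],"grip":0.78},
])

```text
t: 1.9
tool_pos: [0.5065, 0.018, 0.199]
tcp_rot: [[0.003, 1.0, -0.001], [1.0, -0.003, 0.0], [0.0, -0.001, -1.0]]
contact_force: [0.7, 0.1, -0.2]
grip_width: 0.0664
grasp_force: 0.0
```

Emit:
jog_arm([
  {"offset":[0,1,-0.3],"angular":[0,0,0],"grip":0.78},
  {"offset":[0,1,-0.3],"angular":[0,0,0],"grip":0.78},
  {"offset":[0,1,-0.3],"angular":[0,0,0],"grip":0.78},
  {"offset":[0,1,-0.3],"angular":[0,0,0],"grip":0.78},
])

```text
t: 2.23
tool_pos: [0.5068, 0.1682, 0.154]
tcp_rot: [[0.002, 1.0, -0.001], [1.0, -0.002, -0.0], [-0.0, -0.001, -1.0]]
contact_force: [0.1, -0.7, -0.9]
grip_width: 0.0669
grasp_force: 0.0
```

Emit:
jog_arm([
  {"offset":[0,0.53,0],"angular":[0,0,0],"grip":0.78},
  {"offset":[0,0.53,0],"angular":[0,0,0],"grip":0.78},
  {"offset":[0,0.53,0],"angular":[0,0,0],"grip":0.78},
  {"offset":[0,0.53,0],"angular":[0,0,0],"grip":0.78},
])

```text
t: 2.57
tool_pos: [0.5073, 0.2469, 0.1547]
tcp_rot: [[-0.001, 1.0, -0.001], [1.0, 0.001, -0.001], [-0.001, -0.001, -1.0]]
contact_force: [-0.7, -0.1, 0.9]
grip_width: 0.0665
grasp_force: 0.0
```

Run:
```python
from plant import ctrl
import cv2,numpy as np
c=ctrl.read_camera('wrist');np.savez('w2.npz',**c);cv2.imwrite('pics/w2.png',c['image'][:,:,::-1]);print(c['R'],c['t'],ctrl.get_obs()['tool_pos'])
```

```text
[[ 9.99998542e-01 -1.34169304e-04 -1.70255657e-03]
 [ 3.24449734e-04 -9.63829303e-01  2.66520111e-01]
 [-1.67673273e-03 -2.66520275e-01 -9.63827854e-01]] [-0.50722441  0.22745288  0.35747316] [0.50743128 0.24567882 0.15476268]
```

View pics/w2.png

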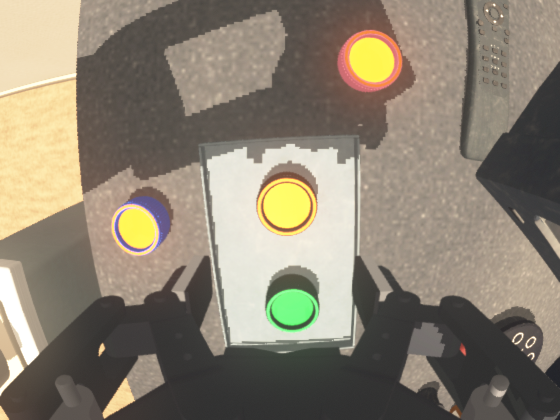

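The first wrist picture shows the boss at about (349,225) inside its seal ring, centred near (346,220). The second shows the amber cell's rim centred at (287,206), with the green cell at (292,310).

```bash
cat >> h.py <<'E'
def fish(c,u,v,z):
    K=c['mtx'];p=np.array([(u-K[0,2])/K[0,0],(v-K[1,2])/K[1,1]]);r=np.hypot(*p)
    d=np.r_[p/r*np.sin(r),np.cos(r)];d=c['R'].T@d;o=-c['R'].T@c['t'];return o+d*(z-o[2])/d[2]
def circ(P):
    A=np.c_[2*P[:,:2],np.ones(len(P))];s=np.linalg.lstsq(A,(P[:,:2]**2).sum(1),rcond=None)[0];return s[:2].round(4),round(float(np.sqrt(s[2]+s[:2]@s[:2])),4)
E
python3 - <<'E'
from h import *
c=dict(np.load('w2.npz'));h=cv2.cvtColor(c['image'],cv2.COLOR_RGB2HSV)
m=cv2.inRange(h,(8,150,120),(35,255,255));cs,_=cv2.findContours(m,0,1)
for k in cs:
    if cv2.contourArea(k)>500:
        P=np.array([fish(c,*p,.032) for p in k[:,0].astype(float)]);print('w2',cv2.boundingRect(k),circ(P))
c=dict(np.load('w1.npz'));h=cv2.cvtColor(c['image'],cv2.COLOR_RGB2HSV);g=c['image'].astype(int)
m=((g[...,2]-g[...,0]>25)).astype(np.uint8)
m[:, :300]=0;m[:,400:]=0;m[:190]=0;m[260:]=0
k=max(cv2.findContours(m,0,1)[0],key=cv2.contourArea);P=np.array([fish(c,*p,.054) for p in k[:,0].astype(float)]);print('blue',cv2.boundingRect(k),circ(P))
# seal ring: dark annulus 42-50 mm
v=h[...,2];ring=((v<60)).astype(np.uint8);ring[:,:312]=0;ring[:,380:]=0;ring[:188]=0;ring[252:]=0
k=max(cv2.findContours(ring,0,1)[0],key=cv2.contourArea);P=np.array([fish(c,*p,.041) for p in k[:,0].astype(float)]);print('ring',cv2.boundingRect(k),circ(P),len(k))
# deck outer: bright
ys,xs=np.mgrid[:420,:560]
Z=c['z_map'];K=c['mtx'];px=(xs-K[0,2])/K[0,0];py=(ys-K[1,2])/K[0,0];r=np.hypot(px,py)+1e-9
D=np.stack([px/r*np.sin(r),py/r*np.sin(r),np.cos(r)],-1);D*= (Z/D[...,2])[...,None]
W=(D-c['t'])@c['R'];q=W[(np.hypot(W[...,0]-.578,W[...,1]+.159)<.08)&(Z>0)]
for a,b in((.025,.033),(.0515,.06)):
    s=q[(q[:,2]>a)&(q[:,2]<b)];print(len(s),s.mean(0),cv2.minAreaRect(s[:,:2].astype(np.float32)*1000),s[:,2].max())
x0,y0=290,165
cv2.imwrite('pics/w1c.png',cv2.resize(c['image'][165:270,290:400],None,fx=5,fy=5,interpolation=2)[:,:,::-1])
E
```

```text
w2 (119, 209, 35, 39) (array([0.3798, 0.2303]), 0.0171)
w2 (263, 181, 48, 48) (array([0.5111, 0.251 ]), 0.019)
w2 (345, 31, 57, 56) (array([0.5789, 0.37  ]), 0.0228)Traceback (most recent call last):
  File "<stdin>", line 10, in <module>
ValueError: max() iterable argument is empty
```

Run:
```python
from h import *
c=dict(np.load('w1.npz'));h=cv2.cvtColor(c['image'],cv2.COLOR_RGB2HSV);g=c['image'].astype(int)
v=h[...,2].copy()
ring=((v<75)).astype(np.uint8);ring[:,:312]=0;ring[:,380:]=0;ring[:188]=0;ring[252:]=0
for k in cv2.findContours(ring,1,1)[0]:
    if cv2.contourArea(k)>40:
        for z in(.041,.054):
            P=np.array([fish(c,*p,z) for p in k[:,0].astype(float)]);print('dark',cv2.boundingRect(k),z,circ(P))
ys,xs=np.mgrid[:420,:560]
Z=c['z_map'];K=c['mtx'];px=(xs-K[0,2])/K[0,0];py=(ys-K[1,2])/K[0,0];r=np.hypot(px,py)+1e-9
D=np.stack([px/r*np.sin(r),py/r*np.sin(r),np.cos(r)],-1);D*= (Z/D[...,2])[...,None]
W=(D-c['t'])@c['R'];q=W[(np.hypot(W[...,0]-.578,W[...,1]+.159)<.08)&(Z>0)]
for a,b in((.025,.033),(.0515,.06)):
    s=q[(q[:,2]>a)&(q[:,2]<b)];print(len(s),s.mean(0),cv2.minAreaRect(s[:,:2].astype(np.float32)*1000),s[:,2].max())
cv2.imwrite('pics/w1c.png',cv2.resize(c['image'][165:270,290:400],None,fx=5,fy=5,interpolation=2)[:,:,::-1])
```

```text
3138 [ 0.57503487 -0.1579708   0.0293516 ] ((578.5584716796875, -159.2991943359375), (103.32443237304688, 81.9279556274414), 11.013849258422852) 0.032967787395169895
472 [ 0.57918867 -0.16100215  0.05385683] ((579.3385620117188, -161.75860595703125), (26.673341751098633, 25.972166061401367), 69.22251892089844) 0.05601129117472029
```

View pics/w1c.png

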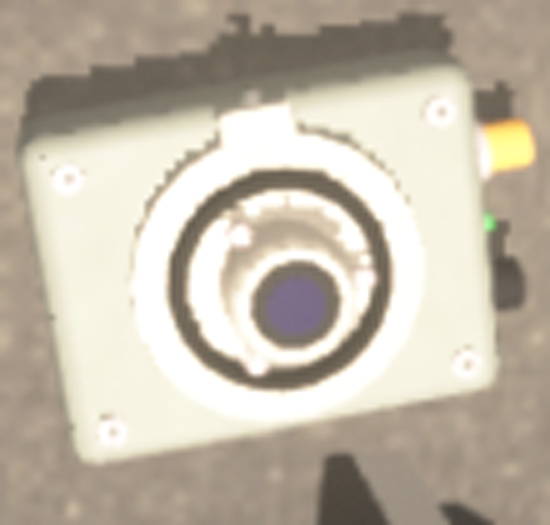

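Emit:
jog_arm([
  {"offset":[0.01,0.02,-0.6],"angular":[0,0,0],"grip":0.78},
  {"offset":[0.01,0.02,-0.6],"angular":[0,0,0],"grip":0.78},
  {"offset":[0.01,0.02,-0.8],"angular":[0,0,0],"grip":0.78},
  {"offset":[0.01,0.02,-0.9],"angular":[0,0,0],"grip":0.78},
  {"offset":[0.01,0.02,-0.9],"angular":[0,0,0],"grip":0.78},
  {"offset":[0.01,0.02,-0.9],"angular":[0,0,0],"grip":0.78},
])

```text
t: 3.12
tool_pos: [0.5085, 0.2472, 0.0196]
tcp_rot: [[0.003, 1.0, -0.002], [1.0, -0.003, -0.001], [-0.001, -0.002, -1.0]]
contact_force: [0.1, 0.5, 1.0]
grip_width: 0.0666
grasp_force: 0.0
```

The crop shows the seal ring centred at about (281,280), the boss window at (295,305), and pins at (240,230), (258,362) and (365,268). Full-image pixels for the first two are (346,221) and (349,226).

Emit:
jog_arm([
  {"offset":[0.01,0.015,0],"angular":[0,0,0],"grip":0.78},
  {"offset":[0.01,0.015,0],"angular":[0,0,0],"grip":0.4},
  {"offset":[0.01,0.015,0],"angular":[0,0,0],"grip":0.4},
  {"offset":[0.01,0.015,0],"angular":[0,0,0],"grip":0.4},
  {"offset":[0.01,0.015,0],"angular":[0,0,0],"grip":0.4},
  {"offset":[0.01,0.015,0],"angular":[0,0,0],"grip":0.4},
])

```text
t: 3.62
tool_pos: [0.5128, 0.2522, 0.0236]
tcp_rot: [[0.001, 1.0, 0.005], [1.0, -0.001, 0.001], [0.001, 0.005, -1.0]]
contact_force: [0.2, -2.0, 7.5]
grip_width: 0.0489
grasp_force: 61.9
```

Run:
```python
from h import *
c=dict(np.load('w1.npz'))
print(fish(c,346.2,221,.041),fish(c,349,226,.054))
for p in((240,230),(258,362),(365,268)):print(fish(c,290+p[0]/5,165+p[1]/5,.045))
c=dict(np.load('top.npz'));print(ray(c,351.4,168.8,.054))
from plant import ctrl
s=ctrl.get_obs();print(s['tool_pos'],s['grip_width'],s['grasp_force'],s['contact_force'])
```

```text
[ 0.57909583 -0.16039238  0.041     ] [ 0.57969882 -0.16194471  0.054     ]
[ 0.56875249 -0.14815182  0.045     ]
[ 0.57428938 -0.17775992  0.045     ]
[ 0.59670849 -0.15652292  0.045     ]
[ 0.57726031 -0.16222991  0.054     ]
[0.51284698 0.25220169 0.02357278] 0.04887113336766016 61.927425898611546 [ 0.18747759 -1.97436443  7.50417075]
```

Emit:
jog_arm([
  {"offset":[0,0,0.3],"angular":[0,0,0],"grip":0.4},
  {"offset":[0,0,0.6],"angular":[0,0,0],"grip":0.4},
  {"offset":[0,0,0.7],"angular":[0,0,0],"grip":0.4},
  {"offset":[0,-0.2,0.7],"angular":[0,0,0],"grip":0.4},
  {"offset":[0,-0.5,0.7],"angular":[0,0,0],"grip":0.4},
  {"offset":[0,-0.75,0.7],"angular":[0,0,0],"grip":0.4},
  {"offset":[0,-1,0.7],"angular":[0,0,0],"grip":0.4},
  {"offset":[0,-1,0.7],"angular":[0,0,0],"grip":0.4},
])

```text
t: 4.28
tool_pos: [0.5112, 0.0959, 0.127]
tcp_rot: [[0.005, 1.0, 0.003], [1.0, -0.005, -0.003], [-0.003, 0.003, -1.0]]
contact_force: [-0.8, 0.3, -0.5]
grip_width: 0.0487
grasp_force: 62.9
```

Emit:
jog_arm([
  {"offset":[0.23,-1,0],"angular":[0,0,0],"grip":0.4},
  {"offset":[0.23,-1,0],"angular":[0,0,0],"grip":0.4},
  {"offset":[0.23,-1,0],"angular":[0,0,0],"grip":0.4},
  {"offset":[0.23,-1,0],"angular":[0,0,0],"grip":0.4},
  {"offset":[0.23,-1,0],"angular":[0,0,0],"grip":0.4},
])

```text
t: 4.7
tool_pos: [0.5467, -0.0539, 0.1274]
tcp_rot: [[0.005, 1.0, 0.004], [1.0, -0.005, -0.003], [-0.003, 0.004, -1.0]]
contact_force: [0.8, 0.5, -1.3]
grip_width: 0.0486
grasp_force: 62.9
```

Emit:
jog_arm([
  {"offset":[0.23,-0.75,0],"angular":[0,0,0],"grip":0.4},
  {"offset":[0.23,-0.75,0],"angular":[0,0,0],"grip":0.4},
  {"offset":[0.23,-0.75,0],"angular":[0,0,0],"grip":0.4},
  {"offset":[0.23,-0.75,0],"angular":[0,0,0],"grip":0.4},
  {"offset":[0.23,-0.75,0],"angular":[0,0,0],"grip":0.4},
  {"offset":[0.23,-0.75,0],"angular":[0,0,0],"grip":0.4},
])

```text
t: 5.2
tool_pos: [0.5796, -0.1607, 0.1261]
tcp_rot: [[0.002, 1.0, 0.001], [1.0, -0.002, 0.0], [0.0, 0.001, -1.0]]
contact_force: [-0.3, -0.2, -1.4]
grip_width: 0.0488
grasp_force: 62.9
```

Run:
```python
from plant import ctrl
import cv2
from h import *
s=ctrl.get_obs();print(s['tool_pos'],s['tcp_rot'],s['grip_width'],s['contact_force'],s['joint_pos'])
c=ctrl.read_camera('wrist');np.savez('w3.npz',**c);cv2.imwrite('pics/w3.png',c['image'][:,:,::-1])
t=ctrl.read_camera('top');np.savez('t3.npz',**t)
h=cv2.cvtColor(c['image'],cv2.COLOR_RGB2HSV);m=cv2.inRange(h,(8,150,120),(35,255,255))
for k in cv2.findContours(m,0,1)[0]:
    if cv2.contourArea(k)>300:
        for z in(.13,.14):
            P=np.array([fish(c,*p,z) for p in k[:,0].astype(float)]);print('w3',cv2.boundingRect(k),z,circ(P))
```

```text
[ 0.57959924 -0.16071576  0.12605414] [[ 1.56566288e-03  9.99998398e-01  8.68076818e-04]
 [ 9.99998769e-01 -1.56575122e-03  1.01098527e-04]
 [ 1.02457558e-04  8.67917463e-04 -9.99999618e-01]] 0.04878106724958551 [-0.32328368 -0.18907181 -1.44026075] [-3.55952484e-01  2.18346702e-01  1.61203426e+00  4.11127865e-04
  1.31043328e+00 -3.54492459e-01]
w3 (226, 244, 114, 97) 0.13 (array([ 0.5802, -0.1654]), 0.0246)
w3 (226, 244, 114, 97) 0.14 (array([ 0.5801, -0.1596]), 0.0227)
```

View pics/w3.png

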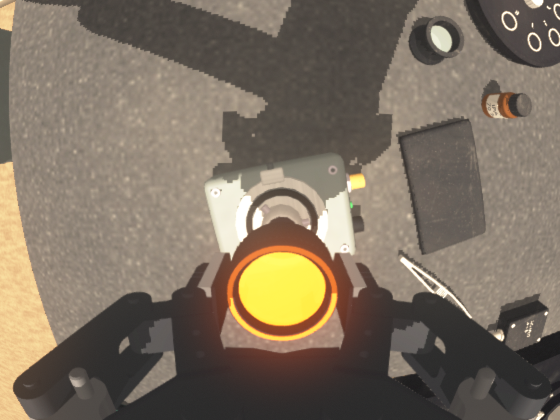

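The cell is held upright over the boss, with the disc at about (283,288) and the seal ring showing behind it at (282,218).

Emit:
jog_arm([
  {"offset":[0,0,-0.2],"angular":[0,0,0],"grip":0.4},
  {"offset":[0,0,-0.3],"angular":[0,0,0],"grip":0.4},
  {"offset":[0,0,-0.34],"angular":[0,0,0],"grip":0.4},
  {"offset":[0,0,-0.36],"angular":[0,0,0],"grip":0.4},
  {"offset":[0,0,-0.37],"angular":[0,0,0],"grip":0.4},
  {"offset":[0,0,-0.37],"angular":[0,0,0],"grip":0.4},
])

```text
t: 5.8
tool_pos: [0.5799, -0.1606, 0.0707]
tcp_rot: [[0.0, 1.0, 0.001], [1.0, -0.0, -0.0], [-0.0, 0.001, -1.0]]
contact_force: [0.5, -0.2, -1.0]
grip_width: 0.0489
grasp_force: 62.9
```

Emit:
jog_arm([
  {"offset":[0,0,-0.01],"angular":[0,0,0],"grip":0.4},
  {"offset":[0,0,-0.02],"angular":[0,0,0],"grip":0.4},
  {"offset":[0,0,-0.03],"angular":[0,0,0],"grip":0.4},
  {"offset":[0,0,-0.03],"angular":[0,0,0],"grip":0.4},
])

```text
t: 6.13
tool_pos: [0.5803, -0.1612, 0.067]
tcp_rot: [[0.001, 1.0, 0.002], [1.0, -0.001, -0.001], [-0.001, 0.002, -1.0]]
contact_force: [-2.8, 1.5, 8.3]
grip_width: 0.0485
grasp_force: 63.9
```

Emit:
jog_arm([
  {"offset":[-0.005,0.003,0],"angular":[0,0,0.016],"grip":0.4},
  {"offset":[-0.005,0.003,0],"angular":[0,0,0.033],"grip":0.4},
  {"offset":[-0.005,0.003,0],"angular":[0,0,0.05],"grip":0.4},
  {"offset":[-0.005,0.003,0],"angular":[0,0,0.066],"grip":0.4},
  {"offset":[-0.005,0.003,0],"angular":[0,0,0.083],"grip":0.4},
  {"offset":[-0.005,0.003,0],"angular":[0,0,0.1],"grip":0.4},
])

```text
t: 6.63
tool_pos: [0.5802, -0.1606, 0.0672]
tcp_rot: [[-0.31, 0.951, 0.003], [0.951, 0.31, -0.001], [-0.002, 0.003, -1.0]]
contact_force: [0.4, 2.5, 6.0]
grip_width: 0.0487
grasp_force: 63.6
```

Emit:
jog_arm([
  {"offset":[0,0,0],"angular":[0,0,0.016],"grip":0.4},
  {"offset":[0,0,0],"angular":[0,0,0.033],"grip":0.4},
  {"offset":[0,0,0],"angular":[0,0,0.05],"grip":0.4},
  {"offset":[0,0,0],"angular":[0,0,0.066],"grip":0.4},
])

```text
t: 6.97
tool_pos: [0.5801, -0.1606, 0.0672]
tcp_rot: [[-0.5, 0.866, 0.003], [0.866, 0.5, -0.0], [-0.002, 0.003, -1.0]]
contact_force: [0.8, 3.6, 6.0]
grip_width: 0.0482
grasp_force: 63.6
```

Emit:
jog_arm([
  {"offset":[0,0.004,0],"angular":[0,0,0.016],"grip":0.4},
  {"offset":[0,0.004,0],"angular":[0,0,0.033],"grip":0.4},
  {"offset":[0,0.004,0],"angular":[0,0,0.05],"grip":0.4},
  {"offset":[0,0.004,0],"angular":[0,0,0.066],"grip":0.4},
])

```text
t: 7.3
tool_pos: [0.58, -0.1596, 0.0669]
tcp_rot: [[-0.667, 0.745, 0.003], [0.745, 0.667, 0.0], [-0.002, 0.002, -1.0]]
contact_force: [-0.1, 1.7, 3.4]
grip_width: 0.0487
grasp_force: 63.3
```

Emit:
jog_arm([
  {"offset":[0,0,0],"angular":[0,0,0.016],"grip":0.4},
  {"offset":[0,0,0],"angular":[0,0,0.033],"grip":0.4},
  {"offset":[0,0,0],"angular":[0,0,0.05],"grip":0.4},
  {"offset":[0,0,0],"angular":[0,0,0.066],"grip":0.4},
])

```text
t: 7.63
tool_pos: [0.5789, -0.1601, 0.0657]
tcp_rot: [[-0.806, 0.592, 0.001], [0.592, 0.806, -0.0], [-0.001, 0.0, -1.0]]
contact_force: [0.5, -0.5, -0.8]
grip_width: 0.0486
grasp_force: 62.9
```

Emit:
jog_arm([
  {"offset":[0,0,0],"angular":[0,0,0.016],"grip":0.4},
  {"offset":[0,0,0],"angular":[0,0,0.033],"grip":0.4},
  {"offset":[0,0,0],"angular":[0,0,0.05],"grip":0.4},
  {"offset":[0,0,0],"angular":[0,0,0.066],"grip":0.4},
])

```text
t: 7.97
tool_pos: [0.578, -0.1599, 0.0653]
tcp_rot: [[-0.911, 0.413, -0.001], [0.413, 0.911, 0.0], [0.001, -0.0, -1.0]]
contact_force: [-5.4, 0.7, 1.6]
grip_width: 0.0486
grasp_force: 63.1
```

Emit:
jog_arm([
  {"offset":[0,0,0],"angular":[0,0,-0.025],"grip":0.4},
  {"offset":[0,0,0],"angular":[0,0,-0.05],"grip":0.4},
  {"offset":[0,0,-0.007],"angular":[0,0,-0.05],"grip":0.4},
  {"offset":[0,0,-0.014],"angular":[0,0,-0.05],"grip":0.4},
])

```text
t: 8.3
tool_pos: [0.5788, -0.16, 0.0634]
tcp_rot: [[-0.835, 0.551, 0.001], [0.551, 0.835, -0.0], [-0.001, 0.0, -1.0]]
contact_force: [-0.2, -0.4, -1.4]
grip_width: 0.0485
grasp_force: 62.9
```

Run:
```python
from plant import ctrl
s=ctrl.get_obs();print(s['tool_pos'],s['torque'],s['contact_force'])
```

```text
[ 0.57884777 -0.16000122  0.06341307] [ 0.00527424 -0.01249744 -0.00201741] [-0.20483165 -0.36042495 -1.35740841]
```

Emit:
jog_arm([
  {"offset":[0,0,-0.007],"angular":[0,0,0],"grip":0.4},
  {"offset":[0,0,-0.014],"angular":[0,0,0],"grip":0.4},
  {"offset":[0,0,-0.02],"angular":[0,0,0],"grip":0.4},
  {"offset":[0,0,-0.02],"angular":[0,0,0],"grip":0.4},
])

```text
t: 8.63
tool_pos: [0.5788, -0.16, 0.0604]
tcp_rot: [[-0.834, 0.552, 0.0], [0.552, 0.834, -0.0], [-0.001, -0.0, -1.0]]
contact_force: [-1.1, -0.8, 2.7]
grip_width: 0.0486
grasp_force: 63.3
```

Emit:
jog_arm([
  {"offset":[0,0,-0.006],"angular":[0,0,0],"grip":0.4},
  {"offset":[0,0,-0.012],"angular":[0,0,0],"grip":0.4},
  {"offset":[0,0,-0.016],"angular":[0,0,0],"grip":0.4},
  {"offset":[0,0,-0.016],"angular":[0,0,0],"grip":0.4},
])

```text
t: 8.97
tool_pos: [0.5788, -0.16, 0.058]
tcp_rot: [[-0.834, 0.552, 0.0], [0.552, 0.834, -0.0], [-0.001, 0.0, -1.0]]
contact_force: [-0.8, -1.2, 5.6]
grip_width: 0.0486
grasp_force: 63.5
```

Emit:
jog_arm([
  {"offset":[0,0,-0.004],"angular":[0,0,0],"grip":0.4},
  {"offset":[0,0,-0.008],"angular":[0,0,0],"grip":0.4},
  {"offset":[0,0,-0.008],"angular":[0,0,0],"grip":0.4},
])

```text
t: 9.22
tool_pos: [0.5789, -0.16, 0.0576]
tcp_rot: [[-0.834, 0.552, 0.0], [0.552, 0.834, -0.0], [-0.001, -0.0, -1.0]]
contact_force: [-4.9, 0.9, 10.6]
grip_width: 0.0483
grasp_force: 64.1
```

Emit:
jog_arm([
  {"offset":[0,0,-0.004],"angular":[0,0,0],"grip":0.4},
  {"offset":[0,0,-0.008],"angular":[0,0,0],"grip":0.4},
  {"offset":[0,0,-0.008],"angular":[0,0,0],"grip":0.4},
])

```text
t: 9.47
tool_pos: [0.5789, -0.16, 0.0576]
tcp_rot: [[-0.834, 0.552, 0.0], [0.552, 0.834, -0.0], [-0.001, -0.0, -1.0]]
contact_force: [-9.6, 1.7, 20.6]
grip_width: 0.0488
grasp_force: 65.0
```

Run:
```python
from plant import ctrl
from h import *
s=ctrl.get_obs();print(s['tool_pos'],s['tcp_rot'],s['torque'],s['contact_force'])
o=[]
for n in('scene','top','wrist'):
    c=ctrl.read_camera(n);np.savez(n+'4.npz',**c)
    u,v=proj(c,[.579,-.16,.05]).astype(int) if n!='wrist' else (282,250)
    w=50 if n!='wrist' else 80
    cr=c['image'][max(0,v-w):v+w,u-w:u+w];o.append(cv2.resize(cr,(266,266),interpolation=2))
cv2.imwrite('pics/p4.png',np.hstack(o)[:,:,::-1])
```

```text
[ 0.57890583 -0.16003592  0.05757392] [[-8.33661575e-01  5.52275475e-01  4.23114028e-04]
 [ 5.52275337e-01  8.33661676e-01 -4.02689509e-04]
 [-5.75129489e-04 -1.02031328e-04 -9.99999829e-01]] [0.47387667 1.48060071 0.05977397] [-9.62741245  1.67012583 20.57914914]
```

View pics/p4.png

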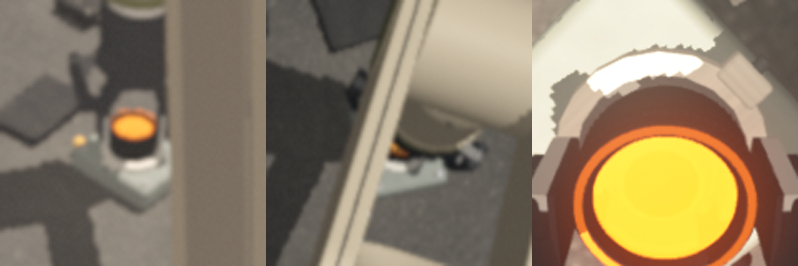

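The cell is down on the head inside the fingers, and the clamp block (about (740,75)) stands clear of the right finger at (775,160). I'll check the rim height against the deck by depth.

Run:
```python
from h import *
c=dict(np.load('wrist4.npz'));ys,xs=np.mgrid[:420,:560]
Z=c['z_map'];K=c['mtx'];px=(xs-K[0,2])/K[0,0];py=(ys-K[1,2])/K[0,0];r=np.hypot(px,py)+1e-9
D=np.stack([px/r*np.sin(r),py/r*np.sin(r),np.cos(r)],-1);D*=(Z/D[...,2])[...,None]
W=(D-c['t'])@c['R'];ok=Z>0;h=cv2.cvtColor(c['image'],cv2.COLOR_RGB2HSV)
d=np.hypot(W[...,0]-.579,W[...,1]+.16)
for n,m in(('rim',(d>.0195)&(d<.0245)&(W[...,2]>.055)&(h[...,0]<30)&(h[...,1]>150)),('deck',(d>.0275)&(d<.032)&(W[...,2]<.042)&(W[...,2]>.033)),('body',(d>.045)&(d<.05)&(W[...,2]<.034)&(W[...,2]>.02))):
    m&=ok;w=W[m];A=np.c_[w[:,:2]-[.579,-.16],np.ones(len(w))]
    print(n,m.sum(),np.median(w[:,2]),np.percentile(w[:,2],[10,90]).round(4),np.linalg.lstsq(A,w[:,2],rcond=None)[0].round(4))
    if n=='rim':print(circ(w))
c=dict(np.load('scene4.npz'));Z=c['z_map'];P=np.stack([(xs-c['mtx'][0,2])/c['mtx'][0,0]*Z,(ys-c['mtx'][1,2])/c['mtx'][1,1]*Z,Z],-1)
W=(P-c['t'])@c['R'];d=np.hypot(W[...,0]-.579,W[...,1]+.16);h=cv2.cvtColor(c['image'],cv2.COLOR_RGB2HSV)
m=(Z>0)&(d<.026)&(h[...,1]>150)&(h[...,0]<30)&(h[...,2]>120);print('scene top',m.sum(),np.median(W[m][:,2]))
m=(Z>0)&(d>.027)&(d<.033)&(W[...,2]<.045)&(W[...,2]>.033);print('scene deck',m.sum(),np.median(W[m][:,2]) if m.any() else 0)
```

```text
rim 3275 0.06531160504386954 [0.0604 0.0666] [-0.0631  0.0164  0.0649]
(array([ 0.5797, -0.1601]), 0.0216)
deck 1453 0.03579376599725853 [0.0348 0.0368] [ 0.0172 -0.0006  0.0361]
body 1977 0.02950755277455254 [0.0279 0.0305] [-0.0039 -0.0163  0.0292]
scene top 142 0.06137615021341404
scene deck 42 0.03621296737953039
```

Emit:
jog_arm([
  {"offset":[-0.003,0,0.003],"angular":[0,0,0],"grip":0.4},
  {"offset":[-0.003,0,0.003],"angular":[0,0,0],"grip":0.4},
  {"offset":[-0.003,0,0.003],"angular":[0,0,0],"grip":0.4},
  {"offset":[-0.003,0,0.003],"angular":[0,0,0],"grip":0.4},
])

```text
t: 9.95
tool_pos: [0.5788, -0.16, 0.0576]
tcp_rot: [[-0.834, 0.552, 0.001], [0.552, 0.834, -0.0], [-0.001, 0.0, -1.0]]
contact_force: [-5.4, 1.7, 14.2]
grip_width: 0.0486
grasp_force: 64.5
```

```bash
python3 -c "
from plant import ctrl
print(ctrl.hand_in())"
```

```text
the job is handed in; nothing more can be done
None
```

The amber cell is on the head with its keyways over the pins, and the arm is still holding it against the deck at about 15 N. The rim sits about 29.5 mm above the deck by depth camera, for a 30 mm cell. The arm never went near the hex key and left the green cell in its place in the tray; I handed the job in at about 10 s.

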